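Turn the marinating drum to its filling position

ROBOT

A 7-joint arm with a two-finger parallel gripper is mounted at the origin on a cart in front of the work surface, level with it; the furniture and walls round the work are solid. World frame = base frame: x ahead of the robot, y to its left, z up, the work surface at z = 0. Lengths are in m, angles in rad, forces in N, time in s.
With the tool pointing down it reaches from about 0.425 to 0.825 m from the base axis. Payload 3.6 kg.
Tool frame: the origin (TCP) lies at the very end of the fingers, on their centre line; the grasp point (between the pads) lies 19 mm behind it; z points along the fingers, y is the line along which they close (so a half turn about z gives the same grasp; the last joint's range is limited). The gripper opens to 85 mm and grips with 20 to 120 N. Pads are 22 mm wide; open, the fingers measure 114 mm over their backs; the gripper's body (76 mm by 85 mm) begins 54 mm behind the grasp point. The pads swing forward as they close: fully open they stand 13 mm farther back than shut.
Start: joints at [-1.173, 0.615, -0.013, 1.423, 0.008, 1.103, -0.04], TCP at [0.268, 0.592, 0.231] pointing down, gripper open.
Joint ranges: [-3.12, 3.12], [-0.3, 2.06], [-1.34, 1.32], [0.26, 2.42], [-1.36, 4.5], [0.01, 1.98], [-2.84, 2.84]. Speed limits (rad/s): [2.79, 2.79, 3.14, 3.14, 3.14, 3.14, 3.14].

INTERFACE

Orientations are given as [roll, pitch, yaw] about the fixed x, y, z axes, in that order (R = Rz(yaw) Ry(pitch) Rx(roll)).
In Python, from bench import monitor, get_image, ticket gives the robot as it stands. The module is installed in compiled form; this text tells all that it offers.
- The arm moves only by the tool step_arm, never from a script. Its argument "motion" is text: rows parted by semicolons, each of 7 numbers parted by spaces: the turn, a rotation vector about the tool's x, y, z in rad, then the shift along the tool's x, y, z in cm, then the finger opening in cm, from 0 to 8.54. A call has 1 to 12 rows; each row shifts and turns the commanded pose from where the row before left it, along the tool's axes as they then stand; what a row does not reach is not made up. A row lasts 1/8 s, in which the tool goes at most 62.5 mm and 10.7 degrees, less where a joint would pass 70% of its speed; a pose out of reach is approached as far as the arm can. A call is refused whole if a number of a shift passes 6.25 or a number of a turn 0.188, either way. A call with a gripper value outside its range is refused whole. The fingers move at their own pace and stop on an object; the grip force is fixed at half the most. Time passes only in rows, so rows that do not move let the fingers close. It gives the time, the measured TCP pose, the force, the opening and the grip force at its end, in the units of the state.
- monitor.read_state(): the state, without advancing time (a new reading comes with each control period).
- get_image(name): name is "side" or "top"; returns a dict with "frame" (420x560x3 uint8, red, green, blue), "intrinsics" (3x3 intrinsics, pixels), "T" (4x4, takes a point from camera to world coordinates). Camera axes: x right, y down, z forward; pixel columns grow to the right and rows downward; lengths in m; the calibration is good to about 2 mm. A picture is of the moment at which its call begins. There is no depth.
- ticket.hand_in(): hands the job in; it is judged then, once.
The state is a dict: "clock": time; "joints": joint angles; "joint_velocities": joint speeds; "tau": joint torques, N m; "tool_pos": TCP position; "orientation": TCP orientation; "contact_force": force on the tool from outside, world axes, zero at the start; "torque": the same for the moment, N m; "finger_gap": finger opening in m; "gripper_force": force on a finger pad.
Only numpy, scipy, OpenCV 4.12 (cv2) and the standard library are available. Lean on these libraries where they do the work, as an engineer would, in place of code of your own. Each camera call takes 0.05 s, during which the arm holds its last target. There are 200 camera calls.

TASK

The marinating drum on the worktop has to be filled: with the fingertips, push the spokes of its handwheel round, as many as it takes and whichever way round you like, until the drum's wide filler neck points straight up. Only push the spokes: do not pinch or force them or spin the wheel fast, do not touch the drum or its neck, and leave the things standing round about where they are. Finish with the hand clear of the machine.

Things in the scene. Friction and masses are not known exactly. Their poses are not given: they have to be found in the camera images.
- wheel (a joint): angle of the spoked handwheel and drum, which turn as one on a level axle, either way, no end stop (rad, unwrapped). 0 or any whole turn = filler neck straight up; grows as the wheel turns clockwise seen from the front (the robot's side). Starts between 1.25 and 5.03. A stiff bearing (about 0.25 N m) holds it wherever it is left; it neither coasts nor falls back.
- hub (a point): fixed point on the axle at the middle of the spoked wheel, 150 mm above the worktop. Axes are the stand's and do not turn with the wheel: x along the level axle from the front towards the drum, y to the left seen from the front, z up; yaw within 0.3 rad of square to the robot. The wheel lies in the y-z plane here: black hub, radius 34 mm, 20 mm thick, six spokes, no rim.
- spoke_end (a point): centre of the ball at the end of one of the six like spokes; turns with the wheel. Spokes are straight round bars 14 mm thick, 60 degrees apart, each with a 20 mm ball whose far end is 110 mm from the axle. This one stands 30 degrees clockwise (seen from the front) from the neck's direction, so with the neck up two spokes lean 30 degrees left and right of vertical.
- neck_mouth (a point): centre of the mouth of the filler neck, a wide steel tube (40 mm, collar 48 mm) sticking out radially from the drum; 95 mm from the axle, 105 mm behind the wheel's middle plane. z axis: the neck's outward direction, turning with the drum. A flat metal tab, 12 mm wide, on the wheel's hub, its end 54 mm from the axle, points the same way. The thin spigot opposite is the drain.
- drum_middle (a point): centre of the steel drum on the wheel's axle, turns with it; radius 62 mm, from 64 to 174 mm behind the wheel's middle plane; with the filler neck and, opposite, a drain spigot (14 mm thick, 20 mm black cap, end 84 mm from the axle). Its z axis is along the neck, x along the axle to the rear, turning with the drum.
- stand: steel stand screwed to the worktop: base plate 205x170 mm, two uprights 48 to 75 mm wide. Origin on the worktop, 100 mm behind the wheel's middle plane; axes as at the hub. The front upright begins 37 mm behind the wheel's middle plane and ends 26 mm above the axle.
- prep_cup_a: small round open steel prep cup, 70 mm wide, 42 mm high; loose bystander near the stand, origin at the centre of its underside
- spice_jar_1: spice jar with yellow cap, 42 mm wide, 96 mm high; loose bystander near the stand, origin at the centre of its underside
- prep_cup_c: small round open steel prep cup, 60 mm wide, 36 mm high; loose bystander near the stand, origin at the centre of its underside
- spice_jar_2: spice jar with yellow cap, 42 mm wide, 96 mm high; loose bystander near the stand, origin at the centre of its underside
- kitchen_timer: dial timer, 70 mm wide, 48 mm high; loose bystander near the stand, origin at the centre of its underside

How it is judged:
On the way:
1. the fingers push a spoke of the wheel (contact force between the fingers and wheel above 0.5 N), for 0.05 s.
At the end, for the whole second after the job is handed in: the filler neck points straight up to within 0.12 rad (7 degrees) and the wheel is at rest (angle between neck_mouth's own z axis and vertical below 0.12 rad and velocity of joint wheel between -0.05 and 0.05 rad/s); the robot touches nothing.
It fails at once if the drum, its neck or its spigot is touched by the robot (contact force between any of the fingers, the arm and wheel_c13 above 0.5 N or contact force between any of the fingers, the arm and wheel_c14 above 0.5 N or contact force between any of the fingers, the arm and wheel_c15 above 0.5 N).
It fails at once if the wheel is pinched or forced: more than 40 N from the fingers (contact force between the fingers and wheel above 40 N).
It fails at once if the wheel is spun faster than 5 rad/s (velocity of joint wheel above 5 rad/s or velocity of joint wheel below -5 rad/s).
It fails at once if a bystander is moved by more than 20 mm, lifted or tipped (distance of any of prep_cup_a, spice_jar_1, prep_cup_c, spice_jar_2, kitchen_timer from where it was at the start of the episode above 0.02 m or angle between any of prep_cup_a, spice_jar_1, prep_cup_c, spice_jar_2, kitchen_timer's own z axis and vertical above 0.3 rad).
It also fails if it takes over 59 s, if anything falls off the work surface, if the arm or the gripper's body presses on something with over 40 N, if the wrist force passes 120 N, or if a joint passes its speed limit or range.

## Working session

There is one attempt and no reset: what is moved stays moved. The work goes in short steps, Python scripts to look and compute and a tool call to move; the robot and the scene stay as the last step left them, time stands still between calls to the robot, and variables do not carry over. Pictures are saved under pics/ and viewed, at most 10 in all, crops included, and the job is handed in when it is done.

Besides the shell and the picture viewer there is one more tool, called after "Request:" by a JSON object that holds its "api" and its "payload". step_arm: Moves the arm, as the interface text tells. Its arguments: {"type":"object","properties":{"motion":{"type":"string"}},"required":["motion"]}

```bash
mkdir -p pics; python3 - <<'E'
from bench import monitor, get_image
import cv2, numpy as np
for n in("side","top"):
    d=get_image(n); cv2.imwrite(f"pics/{n}0.png",d["frame"][:,:,::-1]); print(n,d["intrinsics"].tolist(),d["T"].round(4).tolist())
s=monitor.read_state(); print(s)
E
```

```text
side [[403.17189460721136, 0.0, 272.6213467064873], [0.0, 403.17189460721136, 205.0844885269647], [0.0, 0.0, 1.0]] [[0.9688, -0.1046, 0.2247, 0.3498], [-0.2478, -0.4161, 0.8749, -0.9197], [0.002, -0.9033, -0.4291, 0.6406], [0.0, 0.0, 0.0, 1.0]]
top [[503.81317025479984, 0.0, 281.20596608458743], [0.0, 503.81317025479984, 213.63120094828685], [0.0, 0.0, 1.0]] [[-0.1718, -0.9055, 0.3881, 0.0912], [-0.9851, 0.1605, -0.0618, 0.1151], [-0.0063, -0.3929, -0.9195, 1.3717], [0.0, 0.0, 0.0, 1.0]]
{'clock': 0.1, 'joints': array([-1.17249729,  0.61582166, -0.01264588,  1.42477404,  0.00810753,
        1.10342793, -0.04040634]), 'joint_velocities': array([ 0.00122117, -0.00143557,  0.00075773, -0.00407977, -0.00080945,
        0.00075927,  0.0014371 ]), 'tau': array([ 1.77010887e-03, -4.70387614e+01,  2.60209534e-01, -1.71573669e+01,
        1.00192110e-02,  5.90400698e-03, -8.78222465e-06]), 'tool_pos': array([0.26757367, 0.59159103, 0.23024275]), 'orientation': array([-3.13921183e+00,  2.10148824e-05,  2.71688043e+00]), 'contact_force': array([-0.03752404, -0.02279908, -0.56237153]), 'torque': array([-0.02575748,  0.01938203, -0.01518576]), 'gripper_force': 0.0, 'finger_gap': 0.08516498067861507}
```

View pics/side0.png

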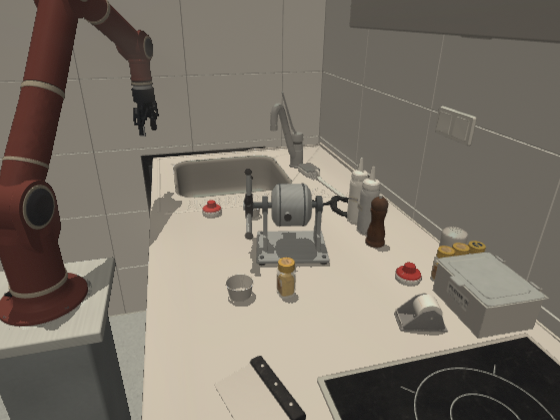

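View pics/top0.png

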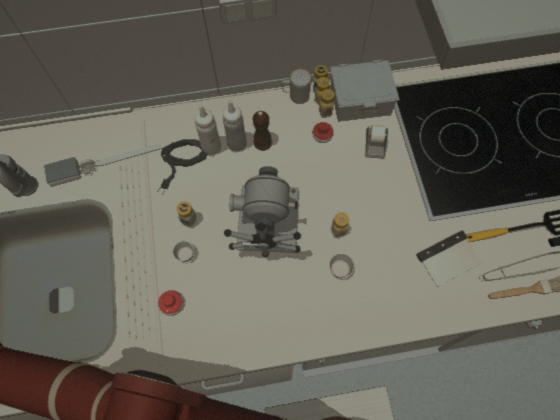

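The side view shows the wheel edge-on at about (249,205). The top view shows the neck pointing left at about (237,202), with the wheel around (263,238). I'll enlarge both.

```bash
python3 - <<'E'
import cv2
a=cv2.imread("pics/top0.png")[160:270,210:320]; b=cv2.imread("pics/side0.png")[155:275,225:345]
cv2.imwrite("pics/crop0.png",cv2.hconcat([cv2.resize(a,(400,400),interpolation=2),cv2.resize(b,(400,400),interpolation=2)]))
E
```

```text
(no output)
```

View pics/crop0.png

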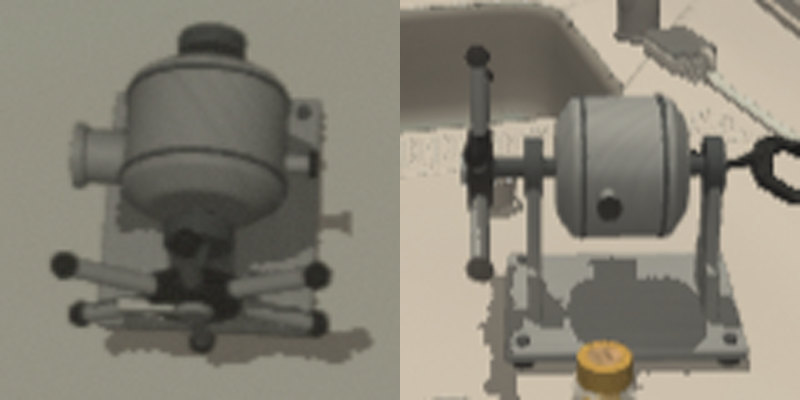

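```bash
cat > fit.py <<'E'
import numpy as np
from bench import get_image
from scipy.optimize import least_squares
C={n:get_image(n) for n in("side","top")}
def proj(n,p):
    T=C[n]["T"];q=C[n]["intrinsics"]@(T[:3,:3].T@(p-T[:3,3]));return q[:2]/q[2]
def pt(v,phi,r,dx):
    hx,hy,yaw=v
    ex=np.array([np.cos(yaw),np.sin(yaw),0]);ey=np.array([-np.sin(yaw),np.cos(yaw),0])
    return np.array([hx,hy,.15])+dx*ex+r*(np.cos(phi)*np.array([0,0,1])-np.sin(phi)*ey)
E
python3 - <<'E'
from fit import *
t=lambda x,y:(210+x*.275-.36,160+y*.275-.36); s=lambda x,y:(225+(x-400)*.3-.35,155+y*.3-.35)
d=np.pi/180
obs=[("top",-60,t(64,264)),("top",120,t(316,275)) ,("top",-120,t(80,313)),("top",60,t(318,323)),("top",180,t(202,342)),("top",0,t(183,240)),("side",0,s(477,56)),("side",180,s(480,268))]
# upper/lower in top view: try both labelings
for sw in(0,1):
    o=[]
    for n,ph,uv in obs:
        if n=="top" and abs(ph) in(60,120) and ((ph in(120,60)) != bool(sw)): ph={120:60,60:120}.get(ph,ph)
        if sw and ph in(-60,-120): ph=-180-ph
        o.append((n,ph*d,.1,0,uv))
    f=lambda v:np.concatenate([proj(n,pt(v[:3],ph+v[3],r,dx))-uv for n,ph,r,dx,uv in o]+[proj("side",pt(v[:3],np.pi/2+v[3],.084,.105+.014*0))-s(610,208),proj("top",pt(v[:3],-np.pi/2+v[3],.095,.105))-t(78,155)])
    r=least_squares(f,[.6,0,0,0]); print(sw,r.x,r.cost,r.fun.reshape(-1,2).round(1).tolist())
    print([pt(r.x[:3],k*np.pi/3+r.x[3],.1,0).round(3).tolist() for k in range(6)])
T=C["top"]["T"];K=C["top"]["intrinsics"]
for n,u,v,z in(("jar1",341,219,.096),("cup",341,266,.04),("jar2",184,208,.096),("cup2",184,252,.036),("red",170,300,.04)):
    r=T[:3,:3]@np.linalg.solve(K,[u,v,1]);print(n,(T[:3,3]+r*(z-T[2,3])/r[2]).round(3))
E
```

```text
0 [ 0.54017273  0.09275373 -0.232782   -0.03083618] 4.574440062337052 [[-0.4, 0.1], [-0.4, 0.0], [0.3, 0.0], [-0.5, 0.2], [0.2, -0.5], [-0.1, 0.7], [0.2, 0.7], [0.9, 2.0], [-0.2, 1.3], [-0.8, -0.0]]
[[0.541, 0.096, 0.25], [0.521, 0.01, 0.203], [0.52, 0.007, 0.103], [0.539, 0.09, 0.05], [0.56, 0.175, 0.097], [0.56, 0.178, 0.197]]
1 [ 0.53958511  0.09272581 -0.22176297  0.00983495] 379.4216948852448 [[3.8, 13.6], [-0.7, 13.6], [-4.1, -13.3], [-0.0, -12.8], [-1.3, -0.3], [1.6, 1.0], [-0.1, 1.3], [0.7, 1.4], [-0.1, 2.3], [-1.4, -0.1]]
[[0.539, 0.092, 0.25], [0.52, 0.008, 0.199], [0.521, 0.009, 0.099], [0.54, 0.094, 0.05], [0.559, 0.178, 0.101], [0.559, 0.177, 0.201]]
jar1 [ 0.585 -0.129  0.096]
cup [ 0.47  -0.109  0.04 ]
jar2 [0.693 0.292 0.096]
cup2 [0.587 0.313 0.036]
red [0.457 0.363 0.04 ]
```

The fit is within about 1 px: hub at (0.540, 0.093), yaw −0.233, wheel angle ≈ 4.68. The wheel needs +1.60 rad clockwise, which I'll do in two pushes to the right over the top. First I'll align the tool y axis with the wheel's y axis, close the fingers and move over.

Request:
{"api": "step_arm", "payload": {"motion": "0 0 -0.096 0 0 -3.5 0; 0 0 -0.096 0 0 -3.5 0; 0 0 0 -3.8 -3.6 0 0; 0 0 0 -3.8 -3.6 0 0; 0 0 0 -3.8 -3.6 0 0; 0 0 0 -3.8 -3.6 0 0; 0 0 0 -3.8 -3.6 0 0; 0 0 0 -3.8 -3.6 0 0; 0 0 0 -3.8 -3.6 0 0; 0 0 0 -3.8 -3.6 0 0; 0 0 0 -3.8 -3.6 0 0; 0 0 0 0 0 0 0"}}

```text
clock: 1.7
tool_pos: [0.5286, 0.1917, 0.301]
orientation: [-3.138, 0.002, 2.898]
contact_force: [-0.0, 0.5, -1.0]
finger_gap: -0.0003
gripper_force: 0.0
```

```bash
cat > w.py <<'E'
from bench import monitor
import numpy as np
s=monitor.read_state();p=s["tool_pos"]-[.540,.093,.15];c,q=np.cos(-.233),np.sin(-.233)
print("wheel xyz mm",(1000*np.array([c*p[0]+q*p[1],-q*p[0]+c*p[1],p[2]])).round(1),s["orientation"].round(3),s["contact_force"].round(1),s["clock"],s["finger_gap"])
E
python3 w.py
```

```text
wheel xyz mm [-33.9  93.4 151. ] [-3.138e+00  2.000e-03  2.898e+00] [-0.   0.5 -1. ] 1.7 -0.00031303931130501674
```

Request:
{"api": "step_arm", "payload": {"motion": "0 0 -0.01 -3.4 -3.3 0 0; 0 0 0 0 0 -0 0; 0 0 0 0 0 4 0; 0 0 0 0 0 4.6 0; 0 0 0 0 0 0 0; 0 0 0 0 0 0 0"}}

```text
clock: 2.45
tool_pos: [0.5521, 0.1593, 0.2169]
orientation: [3.14, 0.002, 2.92]
contact_force: [0.0, -0.4, 0.8]
finger_gap: 0.0002
gripper_force: 0.0
```

```bash
python3 w.py; python3 - <<'E'
from bench import get_image
import cv2
a=get_image("top")["frame"][150:270,200:320,::-1]; b=get_image("side")["frame"][125:245,205:325,::-1]
cv2.imwrite("pics/crop1.png",cv2.hconcat([cv2.resize(a,(400,400),interpolation=2),cv2.resize(b,(400,400),interpolation=2)]))
E
```

```text
wheel xyz mm [-3.5 67.3 66.9] [3.14e+00 2.00e-03 2.92e+00] [ 0.  -0.4  0.8] 2.45 0.0002135871051113921
```

View pics/crop1.png

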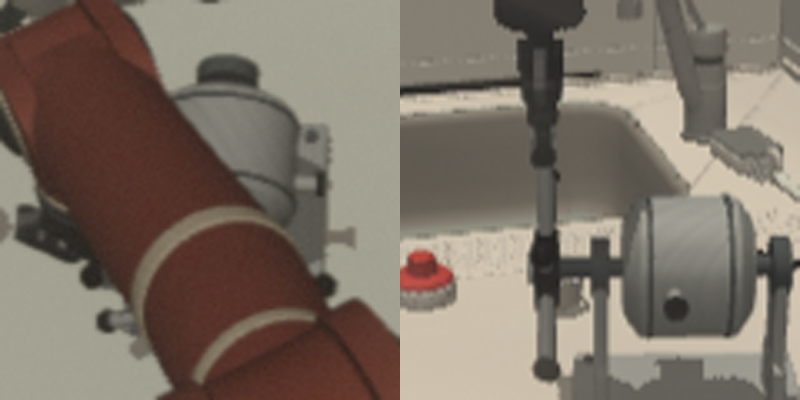

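The fingers are in the wheel plane, left of the upright spoke's ball at about (543,155). Now the first push.

Request:
{"api": "step_arm", "payload": {"motion": "0 0 0 0 -1.5 0 0; 0 0 0 0 -1.5 0 0; 0 0 0 0 -1 0 0; 0 0 0 0 -1 0 0; 0 0 0 0 -1 0 0; 0 0 0 0 -1 0 0; 0 0 0 0 -1 0 0; 0 0 0 0 -1 0 0; 0 0 0 0 -1 0 0; 0 0 0 0 0 0 0"}}

```text
clock: 3.8
tool_pos: [0.5288, 0.0583, 0.2153]
orientation: [-3.139, -0.001, 2.917]
contact_force: [-0.3, 0.4, -0.4]
finger_gap: -0.0
gripper_force: 0.3
```

```bash
python3 w.py
```

```text
wheel xyz mm [ -2.9 -36.4  65.3] [-3.139e+00 -1.000e-03  2.917e+00] [-0.3  0.4 -0.4] 3.8 -1.3763832926084005e-06
```

Request:
{"api": "step_arm", "payload": {"motion": "0 0 0 0 1 -1 0; 0 0 0 0 0 -4 0; 0 0 0 0 0 -4 0; 0 0 0 0 5 0 0; 0 0 0 0 5 0 0; 0 0 0 0 2 0 0; 0 0 0 0 0 0 0"}}

```text
clock: 4.68
tool_pos: [0.5578, 0.1883, 0.3051]
orientation: [-3.14, -0.0, 2.922]
contact_force: [0.2, -1.2, -1.6]
finger_gap: -0.0003
gripper_force: 0.0
```

```bash
python3 w.py; python3 - <<'E'
from bench import get_image
import cv2
a=get_image("top")["frame"][150:270,200:320,::-1]; b=get_image("side")["frame"][145:265,205:325,::-1]
cv2.imwrite("pics/crop2.png",cv2.hconcat([cv2.resize(a,(400,400),interpolation=2),cv2.resize(b,(400,400),interpolation=2)]))
E
```

```text
wheel xyz mm [ -4.7  96.8 155.1] [-3.14  -0.     2.922] [ 0.2 -1.2 -1.6] 4.675 -0.0002513003312297371
```

View pics/crop2.png

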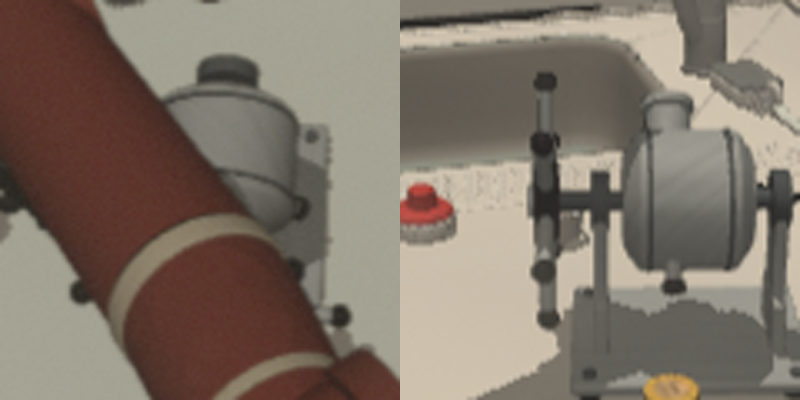

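The side view shows the neck leaning up towards its mouth at about (666,97), the drain cap at (674,285), and wheel balls at (544,81), (543,143), (543,271) and (547,318). I'll fit the angle.

```bash
cat > ang.py <<'E'
from fit import *
def run(balls,mouth,cap,off):
    s=lambda x,y:np.array((off[0]+(x-400)*.3-.35,off[1]+y*.3-.35))
    v=[.540,.0927,-.2328]
    best=[]
    for a in np.arange(-1.6,.6,.01):
        P=[proj("side",pt(v,a+np.pi/6+k*np.pi/3,.1,0)) for k in range(6)]
        e=sum(min(np.sum((p-s(*b))**2) for p in P) for b in balls)
        e2=np.sum((proj("side",pt(v,a,.095,.105))-s(*mouth))**2)+np.sum((proj("side",pt(v,a+np.pi,.079,.105))-s(*cap))**2)
        best.append((e,e2,a))
    print("balls+neck",min((x[0]+x[1],x[2]) for x in best),"neck only",min((x[1],x[2]) for x in best))
E
python3 -c "
from ang import run
run([(544,81),(543,143),(543,271),(547,318)],(666,97),(674,285),(205,145))"
```

```text
balls+neck (np.float64(14.665972783143623), np.float64(-0.9199999999999995)) neck only (np.float64(5.6698813937802495), np.float64(-0.0399999999999987))
```

```bash
python3 - <<'E'
from fit import *
v=[.540,.0927,-.2328]
for a in (-1.0,-.9,-.8,-.7,-.6,-.5,-.2,-.1,0,.1):
    g=lambda p:[int((p[0]+.35-205)/.3+400),int((p[1]+.35-145)/.3)]
    print(a,[g(proj("side",pt(v,a+np.pi/6+k*np.pi/3,.1,0))) for k in range(6)],"N",g(proj("side",pt(v,a,.095,.105))),"D",g(proj("side",pt(v,a+np.pi,.079,.105))))
E
```

```text
-1.0 [[546, 86], [541, 136], [542, 264], [547, 322], [551, 261], [550, 151]] N [667, 111] D [673, 285]
-0.9 [[545, 85], [541, 147], [542, 274], [547, 320], [551, 251], [550, 142]] N [667, 106] D [673, 289]
-0.8 [[545, 85], [541, 159], [543, 284], [548, 318], [551, 241], [550, 133]] N [668, 101] D [672, 292]
-0.7 [[544, 87], [541, 171], [543, 293], [548, 314], [551, 231], [549, 124]] N [668, 96] D [672, 294]
-0.6 [[544, 90], [541, 183], [544, 300], [549, 310], [551, 220], [549, 116]] N [669, 93] D [671, 295]
-0.5 [[543, 94], [541, 196], [544, 307], [549, 305], [551, 209], [548, 109]] N [669, 91] D [671, 296]
-0.2 [[542, 113], [541, 235], [546, 320], [550, 283], [551, 177], [547, 92]] N [671, 92] D [670, 291]
-0.1 [[542, 122], [541, 247], [546, 321], [550, 275], [551, 166], [547, 89]] N [671, 94] D [669, 288]
0 [[541, 131], [542, 258], [547, 322], [551, 266], [550, 156], [546, 86]] N [672, 98] D [669, 284]
0.1 [[541, 142], [542, 269], [547, 321], [551, 256], [550, 146], [546, 85]] N [673, 103] D [668, 279]
```

The balls repeat every 60°, so the fit is ambiguous. The neck and drain columns (mouth left of drain, no open mouth visible) settle it at a ≈ −0.91, which also agrees with where the fingertip stopped. The next spoke is at −22° and has to go to +30°.

Request:
{"api": "step_arm", "payload": {"motion": "0 0 0 -0.4 -2.7 0 0; 0 0 0 0 0 4.5 0; 0 0 0 0 0 4.5 0; 0 0 0 0 0 0 0; 0 0 0 0 -1 0 0; 0 0 0 0 -1 0 0; 0 0 0 0 -1 0 0; 0 0 0 0 -1 0 0; 0 0 0 0 -1 0 0; 0 0 0 0 -1 0 0; 0 0 0 0 -1 0 0; 0 0 0 0 0 0 0"}}

```text
clock: 6.48
tool_pos: [0.5401, 0.0895, 0.2152]
orientation: [-3.139, -0.0, 2.916]
contact_force: [-0.1, 0.3, 0.5]
finger_gap: -0.0001
gripper_force: 0.2
```

```bash
python3 w.py
```

```text
wheel xyz mm [ 0.9 -3.4 65.2] [-3.139 -0.     2.916] [-0.1  0.3  0.5] 6.475 -8.76643606210963e-05
```

Next push to y ≈ −22, then back off and look.

Request:
{"api": "step_arm", "payload": {"motion": "0 0 0 0 -0.7 0 0; 0 0 0 0 -0.7 0 0; 0 0 0 0 -0.5 0 0; 0 0 0 0 0 0 0; 0 0 0 0 0 0 0; 0 0 0 0 1 -1 0; 0 0 0 0 0 -4 0; 0 0 0 0 0 -5 0; 0 0 0 3 6 0 0; 0 0 0 3 5 0 0; 0 0 0 3 5 0 0; 0 0 0 0 0 0 0"}}

```text
clock: 7.98
tool_pos: [0.4842, 0.2613, 0.316]
orientation: [3.139, -0.001, 2.931]
contact_force: [0.1, -0.9, -0.5]
finger_gap: 0.0001
gripper_force: 0.0
```

```bash
python3 w.py; python3 - <<'E'
from bench import get_image
import cv2
a=get_image("top")["frame"][150:270,200:320,::-1]; b=get_image("side")["frame"][145:265,205:325,::-1]
cv2.imwrite("pics/crop3.png",cv2.hconcat([cv2.resize(a,(400,400),interpolation=2),cv2.resize(b,(400,400),interpolation=2)]))
E
```

```text
wheel xyz mm [-93.1 150.9 166. ] [ 3.139e+00 -1.000e-03  2.931e+00] [ 0.1 -0.9 -0.5] 7.975 0.00012026952389235017
```

View pics/crop3.png

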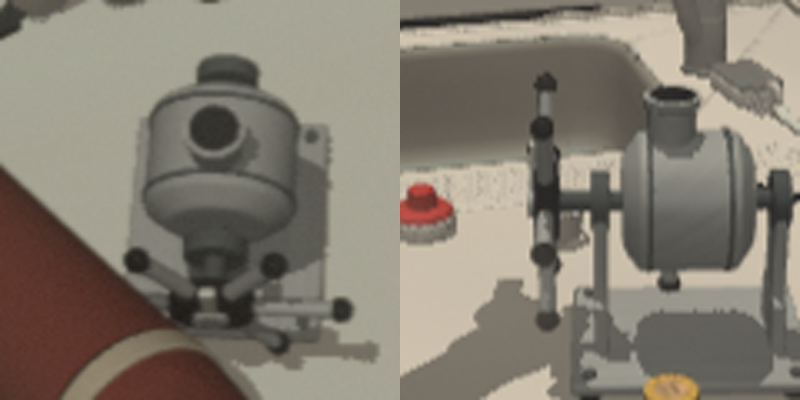

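The neck is up. In the top view its mouth is at (213,127) and the balls at (137,260), (273,265), (343,310) and (279,341). Side balls are at (541,128) and (543,254). I'll fit the final angle.

```bash
python3 - <<'E'
from fit import *
t=lambda x,y:np.array((200+x*.3-.35,150+y*.3-.35)); s=lambda x,y:np.array((205+(x-400)*.3-.35,145+y*.3-.35))
S=np.pi/6
o=[("top",-S,.1,0,t(137,260)),("top",S,.1,0,t(273,265)),("top",3*S,.1,0,t(343,310)),("top",5*S,.1,0,t(279,341)),("side",S,.1,0,s(541,128)),("side",3*S,.1,0,s(543,254)),("side",5*S,.1,0,s(547,320)),("side",-S,.1,0,s(544,82)),("top",0,.095,.105,t(213,127))]
v=[.540,.0927,-.2328]
r=least_squares(lambda a:np.concatenate([proj(n,pt(v,p+a[0],q,d))-u for n,p,q,d,u in o]),[0.]);print(r.x,r.fun.reshape(-1,2).round(1).tolist())
r=least_squares(lambda a:np.concatenate([proj(n,pt(a[1:],p+a[0],q,d))-u for n,p,q,d,u in o]),[0.]+v);print(r.x,r.cost)
E
```

```text
[-0.02361271] [[-0.7, -0.1], [-0.4, 0.2], [-0.9, -0.1], [-0.3, 0.6], [0.3, 0.4], [-0.2, 0.7], [0.0, 0.7], [0.8, 1.6], [0.0, 0.2]]
[-0.02516607  0.53965226  0.09207848 -0.22500752] 3.0532454778912057
```

The neck is −0.024 rad from vertical, inside the 0.12 limit, and the hand is clear. Handing in.

```bash
python3 -c "
from bench import ticket
print(ticket.hand_in())"
```

```text
the job is handed in; nothing more can be done
None
```

The filler neck points up, about 0.024 rad (1.4°) off vertical as measured from the camera images, after two pushes on the spokes; the hand is clear of the machine and the job is handed in, though no verdict was returned.

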